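Sort jars, tins and shaker into their trays

ROBOT

A 6-joint arm with a two-finger parallel gripper is mounted at the origin on a cart in front of the work surface, level with it; the furniture and walls round the work are solid. World frame = base frame: x ahead of the robot, y to its left, z up, the work surface at z = 0. Lengths are in m, angles in rad, forces in N, time in s.
With the tool pointing down it reaches from about 0.25 to 0.8 m from the base axis. Payload 8.5 kg.
Tool frame: the origin (TCP) lies midway between the tips of the shut fingers; the grasp point (between the pads) lies 19 mm behind it (manip.pinch_z is the distance from the TCP to the grasp point, in m); z points along the fingers, y is the line along which they close (so a half turn about z gives the same grasp; the last joint's range is limited). The gripper opens to 85 mm and grips with 20 to 120 N. Pads are 22 mm wide; open, the fingers measure 114 mm over their backs; the gripper's body (76 mm by 85 mm) begins 54 mm behind the grasp point. The pads swing forward as they close: fully open they stand 13 mm farther back than shut.
Start: joints at [1.236, 0.238, -0.013, 1.319, 0, 1.571], TCP at [0.172, 0.496, 0.231] pointing down, gripper open.
Joint ranges: [-2.66, 2.66], [-1.03, 1.9], [-1.14, 1.46], [-1.82, 2.27], [-1.45, 1.34], [-3.14, 3.14]. Speed limits (rad/s): [2.22, 2.22, 2.79, 3.14, 3.14, 3.14].

INTERFACE

Orientations are given as a unit quaternion [w, x, y, z].
In Python, from plant import get_state, grab_frame, manip, nets gives the robot as it stands.
- The arm moves only by the tool send_rows, never from a script. Its argument "targets" is text: rows parted by semicolons, each of 7 numbers parted by spaces: the shift along the tool's x, y, z in m, then the turn, a rotation vector about the tool's x, y, z in degrees, then the closure, from -1 (fully open) to 1 (shut). In form: dx dy dz ax ay az hand; .... A call has 1 to 20 rows; each row is the pose to reach, as a shift and turn from the pose commanded when the call began, along the tool's axes at that moment; what a row does not reach only later rows make up. A row lasts 1/12 s, in which the tool goes at most 41.7 mm and 7.16 degrees, less where a joint would pass 70% of its speed; a pose out of reach is approached as far as the arm can. A call with a gripper value outside its range is refused whole. The fingers move at their own pace and stop on an object; "force" is the grip in N (left out, the last holds). Time passes only in rows, so rows that repeat a pose let the fingers close. It gives the time, the measured TCP pose, the force, the opening and the grip force at its end, in the units of the state.
- get_state(): the state, without advancing time (a new reading comes with each control period).
- grab_frame(name): name is "scene" or "top"; returns a dict with "img" (400x640x3 uint8, red, green, blue), "depth" (400x640 float32, m along the optical axis (not along the pixel's ray), 0 where there is no reading), "fx", "fy", "cx", "cy" (pixels), "R" (3x3) and "t" (3): a world point X has camera coordinates R X + t. Camera axes: x right, y down, z forward; pixel columns grow to the right and rows downward; lengths in m; the calibration is good to about 2 mm. A picture is of the moment at which its call begins.
- manip.finish_job(): hands the job in; it is judged then, once.
Trained networks look in the newest picture that a camera, given by its name, has taken for a name from the list of things; names that differ only in an ending like _2 or _b are one class to them, and where a whole thing is asked for, a point or a joint stands for the part that bears it (a point fixed in the world has none). Each returns a list of dicts, best first, with "score" (0 to 1); they miss things now and then, are a little off and sometimes report something else, mostly with a low value. They report only what shows in the picture. A call takes as long as a camera call. They do not tell look-alikes from the thing itself.
- nets.recognise(camera, label): "at" ([x, y, z] in m, in world coordinates, good to about 4 mm: the middle of the surface that is visible of it).
The state is a dict: "t": time; "joint_positions": joint angles; "joint_velocities": joint speeds; "effort": joint torques, N m; "eef_pos": TCP position; "tcp_rot": TCP orientation; "force": force on the tool from outside, world axes, zero at the start; "ft_torque": the same for the moment, N m; "opening": finger opening in m; "grasp_force": force on a finger pad.
Only numpy, scipy, OpenCV 4.12 (cv2) and the standard library are available. Lean on these libraries where they do the work, as an engineer would, in place of code of your own. Each camera call takes 0.05 s, during which the arm holds its last target. There are 200 camera calls.

TASK

Sort the things standing about on the worktop into their wooden trays: one spice jar in each bay of the tray with two small bays, one food tin in each bay of the tray with two large bays, and the salt shaker in the small square single-bay tray. Stand each of them upright on the floor of its bay, tip none of them over on the way, and leave the red and blue mugs where they are.

Things in the scene. Friction and masses are not known exactly. Their poses are not given: they have to be found in the camera images.
- spice_jar_1: Spice jar: clear glass cylinder 41 mm in diameter and 105 mm tall, of one width with its black screw cap, about 0.11 kg; the two spice jars are alike; origin at the centre of its underside, z up along its axis; may be lifted from above by its sides at any yaw. Starts standing upright on the worktop.
- spice_jar_2: Spice jar: clear glass cylinder 41 mm in diameter and 105 mm tall, of one width with its black screw cap, about 0.11 kg; the two spice jars are alike; origin at the centre of its underside, z up along its axis; may be lifted from above by its sides at any yaw. Starts standing upright on the worktop.
- tin_1: Food tin: straight-sided printed cylinder, 57 mm in diameter and 72 mm tall with a bare metal top, about 0.18 kg; the two tins are alike; origin at the centre of its underside, z up along its axis; may be lifted from above by its sides at any yaw. Starts standing upright on the worktop.
- tin_2: Food tin: straight-sided printed cylinder, 57 mm in diameter and 72 mm tall with a bare metal top, about 0.18 kg; the two tins are alike; origin at the centre of its underside, z up along its axis; may be lifted from above by its sides at any yaw. Starts standing upright on the worktop.
- salt_shaker: Salt shaker: pale grey-white, domed top with small holes, 44 mm in diameter to 74 mm height and 34 mm in the dome, 90 mm tall in all, about 0.1 kg; origin at the centre of its underside, z up along its axis; may be lifted from above by its sides at any yaw. Starts standing upright on the worktop.
- spice_tray: Pale wooden tray, fixed to the worktop, open at the top: floor 6 mm thick, walls and divider 6 mm thick and 22 mm high over the worktop. Origin at the centre of its underside, on the worktop; z up. The smaller of the two trays with two bays: 72 mm along x, 138 mm along y, with two square bays 60 mm wide whose centres lie 33 mm either side of the origin along its y axis.
- tin_tray: Pale wooden tray, fixed to the worktop, open at the top: floor 6 mm thick, walls and divider 6 mm thick and 22 mm high over the worktop. Origin at the centre of its underside, on the worktop; z up. The larger of the two trays with two bays: 92 mm along x, 178 mm along y, with two square bays 80 mm wide whose centres lie 43 mm either side of the origin along its y axis.
- shaker_stand: Pale wooden tray, fixed to the worktop, open at the top: floor 6 mm thick, walls and divider 6 mm thick and 22 mm high over the worktop. Origin at the centre of its underside, on the worktop; z up. The small square tray with a single bay: 76 mm along x and y, its one bay 64 mm wide, centred on the origin.
- red_mug: Bystander: red plastic mug with a handle, 69 x 94 mm, 72 mm tall, loose; origin under the middle of its outline with the handle (handle to -y). Behind and above it hangs a fixed open cabinet door: an upright panel from x 0.68, y 0.17 to x 0.78, y 0.61, its lower edge 0.50 m above the worktop; keep the arm's wrist and elbow off it.
- blue_mug: Bystander: blue plastic mug with a handle, 70 x 95 mm, 70 mm tall, loose; origin as for the red mug (the handle points to its -y).
There are look-alikes about, which are no part of the job. What is shaped like the spice_jar_1 but orange is not meant.

How it is judged:
By the outcome, as a careful person would: the job done as asked, in the order asked, and still so for the second after the job is handed in, with the robot touching nothing.
It also fails if it takes over 128 s, if anything falls off the work surface, if the arm or the gripper's body presses on something with over 40 N, if the wrist force passes 120 N, or if a joint passes its speed limit or range.

## Working session

There is one attempt and no reset: what is moved stays moved. The work goes in short steps, Python scripts to look and compute and a tool call to move; the robot and the scene stay as the last step left them, time stands still between calls to the robot, and variables do not carry over. Pictures are saved under pics/ and viewed, at most 14 in all, crops included, and the job is handed in when it is done.

Besides the shell and the picture viewer there is one more tool, called after ">>>" as name(argument=value, ...) on one line, values as JSON. send_rows: Moves the arm, as the interface text tells. Its arguments: {"type":"object","properties":{"targets":{"type":"string"},"force":{"type":"number"}},"required":["targets"]}

```bash
mkdir -p pics; ls; python3 - <<'E'
from plant import *
import cv2,numpy as np
s=get_state(); print({k:np.round(v,3).tolist() for k,v in s.items()}, manip.pinch_z)
for c in ["scene","top"]:
    f=grab_frame(c); cv2.imwrite(f"pics/{c}0.png",f["img"][:,:,::-1]); print(c,f["fx"],f["fy"],f["cx"],f["cy"],np.round(f["R"],3).tolist(),np.round(f["t"],3))
    for l in ["spice_jar_1","tin_1","salt_shaker","spice_tray","tin_tray","shaker_stand","red_mug","blue_mug"]:
        for r in nets.recognise(c,l):
            p=f["R"]@np.array(r["at"])+f["t"]; print(l,round(r["score"],2),np.round(r["at"],3),(int(f["fx"]*p[0]/p[2]+f["cx"]),int(f["fy"]*p[1]/p[2]+f["cy"])))
E
```

```text
pics
{'t': 0.0, 'joint_positions': [1.236, 0.239, -0.014, 1.319, 0.0, 1.571], 'joint_velocities': [0.001, -0.001, -0.002, 0.001, 0.0, -0.0], 'effort': [-0.002, -53.878, 34.644, 0.019, 0.0, 0.0], 'eef_pos': [0.172, 0.495, 0.231], 'tcp_rot': [-0.0, 0.167, 0.986, -0.001], 'force': [-0.358, 0.986, 0.161], 'ft_torque': [0.024, 0.003, -0.021], 'grasp_force': 0.0, 'opening': 0.085} 0.0187
scene 381.71595653254974 381.71595653254974 321.2868242359397 192.8729649829881 [[0.718, -0.696, -0.002], [-0.417, -0.429, -0.801], [0.557, 0.576, -0.598]] [-0.369  0.32   0.822]
spice_jar_1 0.82 [0.56  0.249 0.073] (278, 168)
spice_jar_1 0.81 [0.554 0.343 0.085] (258, 155)
spice_jar_1 0.66 [0.773 0.333 0.061] (309, 140)
spice_jar_1 0.65 [0.472 0.248 0.067] (256, 181)
spice_jar_1 0.64 [0.614 0.18  0.066] (304, 172)
spice_jar_1 0.6 [0.457 0.031 0.056] (298, 218)
tin_1 0.83 [ 0.465 -0.104  0.056] (335, 241)
tin_1 0.61 [0.461 0.033 0.054] (299, 218)
salt_shaker 0.89 [0.509 0.165 0.05 ] (282, 191)
spice_tray 0.73 [0.611 0.017 0.009] (340, 209)
tin_tray 0.75 [ 0.492 -0.249  0.006] (384, 280)
shaker_stand 0.91 [
[... 242 characters left out ...]
 1.1  ]
spice_jar_1 0.69 [0.612 0.188 0.107] (291, 184)
spice_jar_1 0.6 [0.55  0.356 0.108] (231, 205)
spice_jar_1 0.6 [0.478 0.256 0.104] (266, 231)
spice_jar_1 0.52 [0.775 0.337 0.101] (242, 128)
spice_jar_1 0.49 [0.568 0.258 0.106] (266, 199)
tin_1 0.89 [ 0.472 -0.085  0.07 ] (387, 236)
tin_1 0.74 [0.47  0.052 0.066] (339, 236)
salt_shaker 0.7 [0.509 0.176 0.084] (295, 221)
spice_tray 0.94 [0.608 0.028 0.006] (347, 192)
tin_tray 0.77 [ 0.488 -0.24   0.004] (435, 232)
tin_tray 0.16 [0.511 0.173 0.081] (297, 221)
shaker_stand 0.9 [0.431 0.364 0.003] (236, 248)
red_mug 0.65 [0.685 0.394 0.037] (227, 163)
red_mug 0.15 [0.55  0.353 0.109] (232, 205)
blue_mug 0.89 [0.557 0.473 0.038] (199, 205)
```

```bash
python3 - <<'E'
import cv2
a=cv2.imread("pics/scene0.png")[120:300,190:430]; cv2.imwrite("pics/sc1.png",cv2.resize(a,(800,600),interpolation=3))
a=cv2.imread("pics/top0.png")[100:290,180:480]; cv2.imwrite("pics/tc1.png",cv2.resize(a,None,fx=2.6,fy=2.6,interpolation=3))
E
```

```text
(no output)
```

View pics/sc1.png

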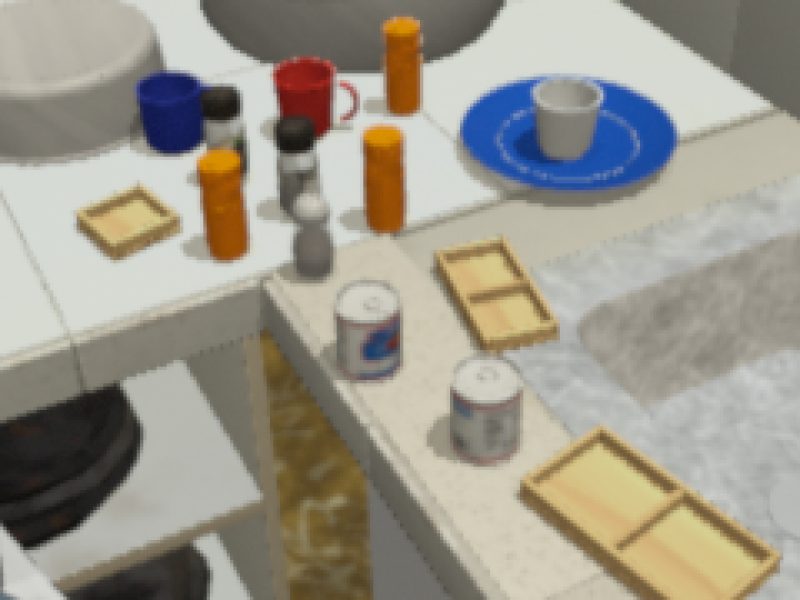

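View pics/tc1.png

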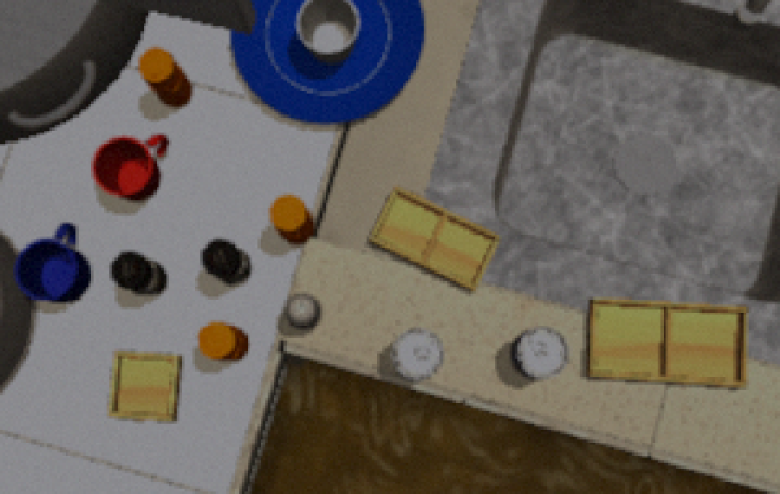

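The scene picture shows two black-capped jars at the crop's (222,130) and (297,165). It also shows three orange look-alikes, the grey shaker at (312,235), the tins at (370,330) and (487,410), and three trays. Next I refine the positions from depth.

```bash
cat > h.py <<'E'
from plant import *
import cv2,numpy as np
def cloud(c):
    f=grab_frame(c); d=f["depth"]; v,u=np.nonzero(d>0); z=d[v,u]
    P=np.stack([(u-f["cx"])/f["fx"]*z,(v-f["cy"])/f["fy"]*z,z],1)
    return (P-f["t"])@f["R"], f["img"][v,u]
def top(P,xy,h,r=.035,tol=.008):
    m=(np.hypot(*(P[:,:2]-xy).T)<r)&(abs(P[:,2]-h)<tol); Q=P[m]
    if len(Q)<5: return None
    (c,rad)=cv2.minEnclosingCircle(Q[:,:2].astype(np.float32))
    return len(Q),np.round(Q.mean(0),4),np.round(c,4),round(rad,4)
OB={"jarA":((.55,.352),.105),"jarB":((.568,.256),.105),"tin1":((.47,.048),.072),"tin2":((.47,-.09),.072),"shaker":((.509,.172),.085),
 "or1":((.478,.252),.105),"or2":((.612,.186),.105)}
TR={"spice":((.61,.025),.1),"tin":((.49,-.245),.13),"stand":((.43,.364),.07)}
E
python3 - <<'E'
from h import *
for c in ["top","scene"]:
    P,I=cloud(c)
    for k,(xy,h) in OB.items(): print(c,k,top(P,xy,h))
    for k,(xy,r) in TR.items():
        hsv=cv2.cvtColor(I[None],cv2.COLOR_RGB2HSV)[0]
        m=(np.hypot(*(P[:,:2]-xy).T)<r)&(P[:,2]<.04)&(P[:,2]>-.01)&(hsv[:,1]>75)
        Q=P[m]
        for nm,q in (("all",Q),("rim",Q[(Q[:,2]>.016)])):
            if len(q)>5: print(c,k,nm,len(q),np.round(q[:,2].mean(),4),[np.round(x,4) for x in cv2.minAreaRect(q[:,:2].astype(np.float32))])
    w=P[(np.hypot(P[:,0]-.52,P[:,1]-.3)<.03)]; print("table",np.round(np.percentile(w[:,2],[5,50,95]),4))
E
```

```text
top jarA (169, array([0.5543, 0.3645, 0.1043]), array([0.5546, 0.3649]), 0.0208)
top jarB (164, array([0.5693, 0.2656, 0.1049]), array([0.57  , 0.2662]), 0.0206)
top tin1 (289, array([0.4699, 0.049 , 0.0683]), array([0.4708, 0.0495]), 0.0284)
top tin2 (304, array([ 0.475 , -0.0869,  0.0685]), array([ 0.4748, -0.0868]), 0.0288)
top shaker (110, array([0.5171, 0.1785, 0.0844]), array([0.5172, 0.1791]), 0.0172)
top or1 (167, array([0.4798, 0.266 , 0.1045]), array([0.48  , 0.2661]), 0.0203)
top or2 (163, array([0.6188, 0.1931, 0.1046]), array([0.62  , 0.1936]), 0.0207)
top spice all 1118 0.0095 [array([0.6116, 0.0306]), array([0.1422, 0.0796]), np.float64(64.9249)]
top spice rim 295 0.0207 [array([0.6076, 0.0309]), array([0.1375, 0.0725]), np.float64(64.6535)]
top tin all 1920 0.0086 [array([ 0.493 , -0.2413]), array([0.1888, 0.095 ]), np.float64(87.1439)]
top tin rim 412 0.0205 [array([ 0.4917, -0.2371]), array([0.1781, 0.0918]), np.float64(87.1064)]
top stand all 654 0.0099 [array([0.431 , 0.3636]), array([0.0757, 0.0769]), np.float64(87.0977)]
top stand rim 172 0.0212 [array([0.4304, 
[... 593 characters left out ...]
 or2 (98, array([0.6188, 0.1848, 0.105 ]), array([0.6199, 0.1888]), 0.0226)
scene spice all 804 0.0126 [array([0.6072, 0.0243]), array([0.1395, 0.0703]), np.float64(64.3822)]
scene spice rim 272 0.0209 [array([0.6072, 0.0244]), array([0.1388, 0.0701]), np.float64(64.4953)]
scene tin all 2410 0.011 [array([ 0.4922, -0.2434]), array([0.1782, 0.093 ]), np.float64(87.3048)]
scene tin rim 615 0.0209 [array([ 0.4924, -0.2434]), array([0.1781, 0.0924]), np.float64(87.075)]
scene stand all 396 0.0124 [array([0.4308, 0.3576]), array([0.0808, 0.0738]), np.float64(86.7875)]
scene stand rim 129 0.0202 [array([0.4309, 0.3568]), array([0.0792, 0.0738]), np.float64(86.9495)]
table [-0.7114 -0.7009  0.003 ]
```

```bash
cat > g.py <<'E'
import sys,numpy as np
from plant import get_state
# usage: g.py x y z psi -> tool shift and turn from the present pose
s=get_state(); w,a,b,c=s["tcp_rot"]; p=np.array(s["eef_pos"])
from scipy.spatial.transform import Rotation as R
M=R.from_quat([a,b,c,w]).as_matrix(); ps=np.degrees(np.arctan2(M[1,1],M[0,1]))
v=list(map(float,sys.argv[1:]))
for i in range(0,len(v),4):
    x=v[i:i+4]; d=M.T@(np.array(x[:3])-p)
    print(np.round(d,4),"az",round(ps-x[3],1))
print("t",s["t"],"p",np.round(p,4),"psi",round(ps,2),"z",np.round(M[:,2],3),"q",np.round(s["joint_positions"],2),s["opening"],s["grasp_force"])
E
python3 g.py .555 .361 .2 -25.3 .555 .361 .052 -25.3
```

```text
[-0.4055 -0.0016  0.0313] az 96.1
[-0.4055 -0.0016  0.1793] az 96.1
t 1.0 p [0.1725 0.4958 0.2313] psi 70.82 z [-0. -0. -1.] q [ 1.24  0.24 -0.01  1.32 -0.    1.57] 0.08542918215347214 0.0
```

>>> send_rows(targets="-0.04 0 0.003 0 0 7 -0.5; -0.08 0 0.006 0 0 14 -0.5; -0.11 0 0.01 0 0 21 -0.5; -0.14 0 0.01 0 0 28 -0.5; -0.17 0 0.015 0 0 35 -0.5; -0.2 0 0.02 0 0 42 -0.5; -0.23 0 0.02 0 0 49 -0.5; -0.26 0 0.02 0 0 56 -0.5; -0.29 0 0.025 0 0 63 -0.5; -0.32 0 0.03 0 0 70 -0.5; -0.34 0 0.03 0 0 77 -0.5; -0.36 0 0.03 0 0 84 -0.5; -0.38 0 0.03 0 0 91 -0.5; -0.4 -0.001 0.031 0 0 96 -0.5; -0.4055 -0.0015 0.031 0 0 96.1 -0.5; -0.4055 -0.0015 0.031 0 0 96.1 -0.5; -0.4055 -0.0015 0.031 0 0 96.1 -0.5; -0.4055 -0.0015 0.031 0 0 96.1 -0.5", force=40)

```text
t: 2.5
eef_pos: [0.5541, 0.3615, 0.2003]
tcp_rot: [-0.0, 0.844, 0.536, -0.0]
force: [-0.5, -0.0, 0.6]
opening: 0.0638
grasp_force: 0.0
```

```bash
python3 g.py .555 .361 .052 -25.3; python3 - <<'E'
from h import *
f=grab_frame("top");cv2.imwrite("pics/t2.png",f["img"][100:300,150:400,::-1].repeat(3,0).repeat(3,1))
E
```

```text
[-0.      0.0011  0.1483] az 0.2
t 2.5 p [0.5541 0.3615 0.2003] psi -25.15 z [-0.001 -0.    -1.   ] q [0.58 0.49 0.29 1.37 0.   2.59] 0.06378233560670905 0.0
```

View pics/t2.png

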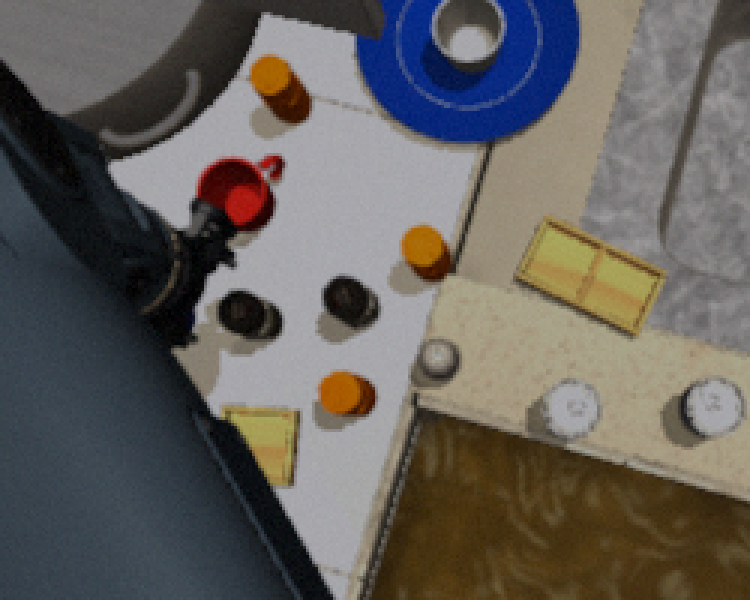

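The gripper's fingertips, at about (209,295), line up with jar A's cap at (240,308) once parallax is allowed for. Descending.

>>> send_rows(targets="0 0.001 0.035 0 0 0 -0.5; 0 0.001 0.07 0 0 0 -0.5; 0 0.001 0.1 0 0 0 -0.5; 0 0.001 0.125 0 0 0 -0.5; 0 0.001 0.14 0 0 0 -0.5; 0 0.001 0.148 0 0 0 -0.5; 0 0.001 0.148 0 0 0 -0.5; 0 0.001 0.148 0 0 0 0.5; 0 0.001 0.148 0 0 0 0.5; 0 0.001 0.148 0 0 0 0.5; 0 0.001 0.148 0 0 0 0.5; 0 0.001 0.148 0 0 0 0.5; 0 0.001 0.148 0 0 0 0.5", force=40)

```text
t: 3.63
eef_pos: [0.5565, 0.3614, 0.0539]
tcp_rot: [-0.0, 0.845, 0.535, 0.001]
force: [-1.5, 0.6, 6.5]
opening: 0.0405
grasp_force: 40.5
```

```bash
python3 g.py .555 .361 .195 -25.3 .5934 -.0023 .195 -25.3 
```

```text
[-0.0007 -0.001  -0.1411] az 0.0
[-0.3128  0.1888 -0.1416] az 0.0
t 3.6333 p [0.5565 0.3614 0.0539] psi -25.27 z [ 0.002  0.002 -1.   ] q [0.58 0.57 0.04 1.04 0.   2.59] 0.040491605876078245 40.49216844141483
```

>>> send_rows(targets="0 0 -0.01 0 0 0 0.5; 0 0 -0.03 0 0 0 0.5; 0 0 -0.06 0 0 0 0.5; 0 0 -0.09 0 0 0 0.5; 0 0 -0.12 0 0 0 0.5; 0 0 -0.14 0 0 0 0.5; -0.01 0.006 -0.142 0 0 0 0.5; -0.03 0.018 -0.142 0 0 0 0.5; -0.06 0.036 -0.142 0 0 0 0.5; -0.09 0.054 -0.142 0 0 0 0.5; -0.12 0.072 -0.142 0 0 0 0.5; -0.15 0.09 -0.142 0 0 0 0.5; -0.18 0.109 -0.142 0 0 0 0.5; -0.21 0.127 -0.142 0 0 0 0.5; -0.24 0.145 -0.142 0 0 0 0.5; -0.27 0.163 -0.142 0 0 0 0.5; -0.295 0.178 -0.142 0 0 0 0.5; -0.31 0.187 -0.142 0 0 0 0.5; -0.313 0.189 -0.142 0 0 0 0.5; -0.313 0.189 -0.142 0 0 0 0.5")

```text
t: 5.3
eef_pos: [0.5927, -0.0046, 0.1941]
tcp_rot: [-0.0, 0.845, 0.534, -0.0]
force: [0.1, -0.2, -0.9]
opening: 0.0399
grasp_force: 40.3
```

```bash
python3 g.py .5934 -.0023 .061 -25.3;python3 - <<'E'
from h import *
f=grab_frame("scene");cv2.imwrite("pics/s3.png",f["img"][100:300,200:450,::-1].repeat(3,0).repeat(3,1))
E
```

```text
[ 0.0025 -0.0003  0.1331] az -0.1
t 5.3 p [ 0.5927 -0.0046  0.1941] psi -25.43 z [-0.001 -0.    -1.   ] q [-0.01  0.37  0.08  1.28 -0.    2.01] 0.03986297099735862 40.315192490816116
```

View pics/s3.png

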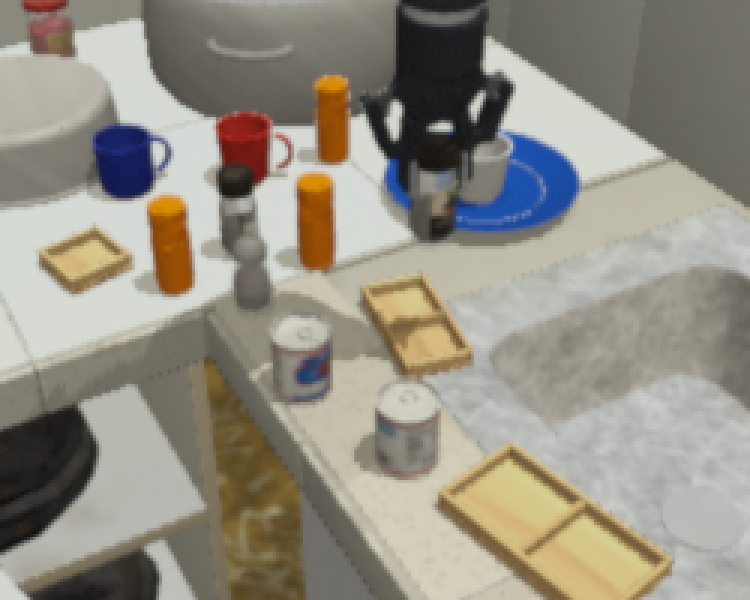

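Jar A hangs upright at about (435,190), above the spice tray at (415,325). Placing it.

>>> send_rows(targets="0.001 0 0.03 0 0 0 0.5; 0.001 0 0.065 0 0 0 0.5; 0.001 0 0.09 0 0 0 0.5; 0.001 0 0.11 0 0 0 0.5; 0.001 0 0.12 0 0 0 0.5; 0.001 0 0.127 0 0 0 0.5; 0.001 0 0.131 0 0 0 0.5; 0.001 0 0.133 0 0 0 0.5; 0.001 0 0.133 0 0 0 0.5; 0.001 0 0.133 0 0 0 0.5")

```text
t: 6.18
eef_pos: [0.5942, -0.002, 0.0623]
tcp_rot: [0.0, 0.845, 0.535, 0.001]
force: [1.1, 0.2, -2.0]
opening: 0.04
grasp_force: 40.4
```

```bash
python3 g.py .5934 -.0023 .061 -25.3
```

```text
[-0.0006 -0.0006  0.0013] az 0.0
t 6.1833 p [ 0.5942 -0.002   0.0623] psi -25.28 z [ 0.002 -0.    -1.   ] q [-0.    0.45 -0.14  0.97 -0.    2.01] 0.04004954522322632 40.41228711605072
```

>>> send_rows(targets="0 0 0.001 0 0 0 0.5; 0 0 0.002 0 0 0 0.5; 0 0 0.002 0 0 0 0.5; 0 0 0.002 0 0 0 -0.5; 0 0 0.002 0 0 0 -0.5; 0 0 0.002 0 0 0 -0.5; 0 0 0.002 0 0 0 -0.5; 0 0 0.002 0 0 0 -0.5; 0 0 -0.01 0 0 0 -0.5; 0 0 -0.03 0 0 0 -0.5; 0 0 -0.06 0 0 0 -0.5; 0 0 -0.1 0 0 0 -0.5; 0 0 -0.13 0 0 0 -0.5; 0 0 -0.14 0 0 0 -0.5; 0 0 -0.14 0 0 0 -0.5")

```text
t: 7.43
eef_pos: [0.5951, -0.0021, 0.2044]
tcp_rot: [0.001, 0.845, 0.535, 0.002]
force: [0.2, 0.9, 0.1]
opening: 0.064
grasp_force: 0.0
```

```bash
python3 g.py .570 .263 .2 -25.3; python3 - <<'E'
from h import *
for c in ["top","scene"]:
    P,I=cloud(c)
    print(top(P,(.5934,0),.111)); print(top(P,OB["jarB"][0],.105))
E
```

```text
[ 0.229  -0.1359  0.0042] az 0.0
t 7.4333 p [ 0.5951 -0.0021  0.2044] psi -25.28 z [ 0.005 -0.    -1.   ] q [-0.    0.36  0.1   1.3  -0.    2.01] 0.06404166400285552 0.0
None
(166, array([0.5692, 0.2657, 0.1046]), array([0.5703, 0.2661]), 0.0207)
(125, array([ 0.5913, -0.0062,  0.1114]), array([ 0.5961, -0.0048]), 0.0232)
(100, array([0.5694, 0.257 , 0.1047]), array([0.571 , 0.2614]), 0.0222)
```

>>> send_rows(targets="0.01 -0.006 0 0 0 0 -0.5; 0.04 -0.024 0 0 0 0 -0.5; 0.075 -0.045 0 0 0 0 -0.5; 0.11 -0.065 0 0 0 0 -0.5; 0.145 -0.086 0 0 0 0 -0.5; 0.175 -0.104 0 0 0 0 -0.5; 0.205 -0.122 0.004 0 0 0 -0.5; 0.22 -0.131 0.004 0 0 0 -0.5; 0.229 -0.136 0.004 0 0 0 -0.5; 0.229 -0.136 0.004 0 0 0 -0.5; 0.229 -0.136 0.004 0 0 0 -0.5; 0.229 -0.136 0.004 0 0 0 -0.5")

```text
t: 8.53
eef_pos: [0.5683, 0.2619, 0.1968]
tcp_rot: [0.0, 0.845, 0.535, -0.001]
force: [-0.1, 0.4, 0.1]
opening: 0.0639
grasp_force: 0.0
```

```bash
python3 g.py .570 .263 .052 -25.3
```

```text
[0.0019 0.0011 0.1448] az -0.0
t 8.5333 p [0.5683 0.2619 0.1968] psi -25.33 z [-0.001 -0.001 -1.   ] q [ 0.43  0.43  0.17  1.32 -0.    2.45] 0.06390790883641598 0.0
```

>>> send_rows(targets="0.001 0.001 0.035 0 0 0 -0.5; 0.001 0.001 0.07 0 0 0 -0.5; 0.001 0.001 0.1 0 0 0 -0.5; 0.001 0.001 0.125 0 0 0 -0.5; 0.001 0.001 0.138 0 0 0 -0.5; 0.001 0.001 0.144 0 0 0 -0.5; 0.001 0.001 0.144 0 0 0 -0.5; 0.001 0.001 0.144 0 0 0 0.5; 0.001 0.001 0.144 0 0 0 0.5; 0.001 0.001 0.144 0 0 0 0.5; 0.001 0.001 0.144 0 0 0 0.5; 0.001 0.001 0.144 0 0 0 0.5; 0.001 0.001 0.144 0 0 0 0.5")

```text
t: 9.62
eef_pos: [0.5707, 0.2637, 0.0549]
tcp_rot: [0.0, 0.845, 0.535, 0.001]
force: [0.6, -1.4, 7.5]
opening: 0.0401
grasp_force: 40.8
```

```bash
python3 g.py .6216 .0573 .195 -25.3
```

```text
[-0.1647  0.1345 -0.1401] az 0.0
t 9.6167 p [0.5707 0.2637 0.0549] psi -25.29 z [ 0.003  0.001 -1.   ] q [ 0.43  0.51 -0.06  1.   -0.    2.45] 0.04005530670838637 40.79193494282663
```

>>> send_rows(targets="0 0 -0.01 0 0 0 0.5; 0 0 -0.03 0 0 0 0.5; 0 0 -0.06 0 0 0 0.5; 0 0 -0.09 0 0 0 0.5; 0 0 -0.12 0 0 0 0.5; 0 0 -0.138 0 0 0 0.5; 0 0 -0.141 0 0 0 0.5; -0.01 0.008 -0.141 0 0 0 0.5; -0.03 0.024 -0.141 0 0 0 0.5; -0.055 0.045 -0.141 0 0 0 0.5; -0.08 0.065 -0.141 0 0 0 0.5; -0.105 0.086 -0.141 0 0 0 0.5; -0.13 0.106 -0.141 0 0 0 0.5; -0.15 0.122 -0.141 0 0 0 0.5; -0.162 0.132 -0.141 0 0 0 0.5; -0.165 0.1345 -0.141 0 0 0 0.5; -0.165 0.1345 -0.141 0 0 0 0.5; -0.165 0.1345 -0.141 0 0 0 0.5")

```text
t: 11.12
eef_pos: [0.6204, 0.0574, 0.1937]
tcp_rot: [-0.0, 0.845, 0.535, -0.0]
force: [0.2, 0.6, -1.0]
opening: 0.0398
grasp_force: 40.6
```

```bash
python3 g.py .6216 .0573 .061 -25.3
```

```text
[0.0005 0.0013 0.1327] az 0.0
t 11.1167 p [0.6204 0.0574 0.1937] psi -25.28 z [-0.001  0.    -1.   ] q [0.09 0.42 0.16 1.31 0.   2.1 ] 0.03982931200031359 40.616870149970055
```

>>> send_rows(targets="0.0005 0.001 0.03 0 0 0 0.5; 0.0005 0.001 0.065 0 0 0 0.5; 0.0005 0.001 0.09 0 0 0 0.5; 0.0005 0.001 0.11 0 0 0 0.5; 0.0005 0.001 0.12 0 0 0 0.5; 0.0005 0.001 0.127 0 0 0 0.5; 0.0005 0.001 0.131 0 0 0 0.5; 0.0005 0.001 0.133 0 0 0 0.5; 0.0005 0.001 0.134 0 0 0 0.5; 0.0005 0.001 0.134 0 0 0 0.5; 0.0005 0.001 0.134 0 0 0 0.5")

```text
t: 12.03
eef_pos: [0.6225, 0.0569, 0.0612]
tcp_rot: [0.0, 0.845, 0.535, 0.001]
force: [-0.5, -0.9, -1.2]
opening: 0.0401
grasp_force: 40.7
```

>>> send_rows(targets="0 0 0 0 0 0 -0.5; 0 0 0 0 0 0 -0.5; 0 0 0 0 0 0 -0.5; 0 0 0 0 0 0 -0.5; 0 0 0 0 0 0 -0.5; 0 0 -0.01 0 0 0 -0.5; 0 0 -0.03 0 0 0 -0.5; 0 0 -0.06 0 0 0 -0.5; 0 0 -0.1 0 0 0 -0.5; 0 0 -0.13 0 0 0 -0.5; 0 0 -0.14 0 0 0 -0.5; 0 0 -0.14 0 0 0 -0.5")

```text
t: 13.03
eef_pos: [0.6236, 0.0571, 0.2043]
tcp_rot: [0.001, 0.845, 0.535, 0.003]
force: [-0.7, -0.5, 0.4]
opening: 0.0641
grasp_force: 0.0
```

```bash
python3 g.py .471 .0468 .16 -2.9 .475 -.0897 .16 -2.9; python3 - <<'E'
from h import *
for c in ["scene"]:
    P,I=cloud(c)
    print(top(P,(.5934,0),.111)); print(top(P,(.6216,.057),.111))
    cv2.imwrite("pics/s4.png",grab_frame(c)["img"][100:300,200:450,::-1].repeat(3,0).repeat(3,1))
E
```

```text
[-0.0746 -0.1338  0.0434] az -22.4
[-0.1963 -0.0719  0.0433] az -22.4
t 13.0333 p [0.6236 0.0571 0.2043] psi -25.28 z [ 0.006  0.    -1.   ] q [ 0.09  0.42  0.18  1.33 -0.    2.1 ] 0.06414651004408446 0.0
(127, array([ 0.5911, -0.0061,  0.111 ]), array([ 0.5947, -0.0046]), 0.0218)
(113, array([0.6206, 0.051 , 0.1113]), array([0.6234, 0.0529]), 0.0223)
```

View pics/s4.png

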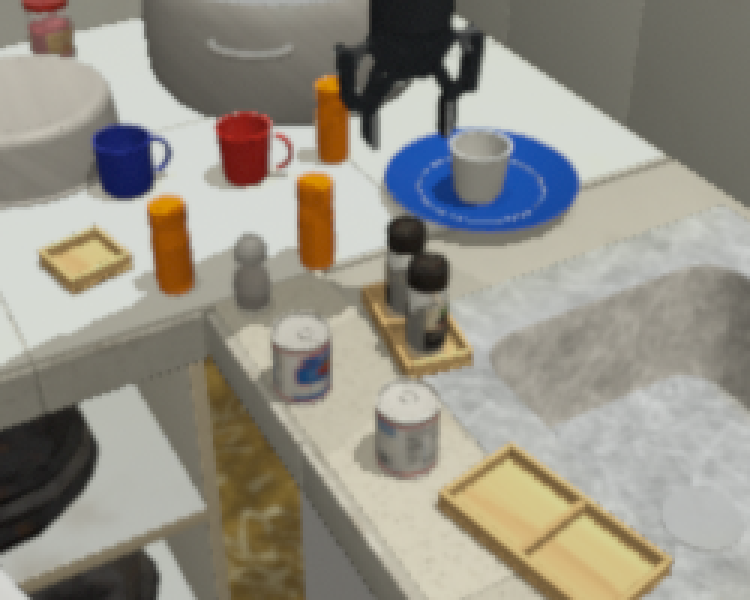

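>>> send_rows(targets="-0.01 -0.004 0 0 0 -4 -1; -0.04 -0.015 0 0 0 -9 -1; -0.07 -0.026 0 0 0 -14 -1; -0.1 -0.037 0 0 0 -19 -1; -0.13 -0.048 0.01 0 0 -22.4 -1; -0.155 -0.057 0.02 0 0 -22.4 -1; -0.175 -0.064 0.03 0 0 -22.4 -1; -0.19 -0.07 0.04 0 0 -22.4 -1; -0.196 -0.072 0.043 0 0 -22.4 -1; -0.196 -0.072 0.043 0 0 -22.4 -1; -0.196 -0.072 0.043 0 0 -22.4 -1")

```text
t: 14.05
eef_pos: [0.4732, -0.0894, 0.1568]
tcp_rot: [-0.0, 0.725, 0.689, -0.0]
force: [0.3, -0.5, 0.4]
opening: 0.0852
grasp_force: 0.0
```

```bash
python3 g.py .475 -.0897 .03 -2.9
```

```text
[-0.0002  0.002   0.1268] az -0.0
t 14.05 p [ 0.4732 -0.0894  0.1568] psi -2.92 z [-0.001  0.    -1.   ] q [-0.19  0.2  -0.26  1.11  0.    1.43] 0.08522905317264019 0.0
```

>>> send_rows(targets="0 0.001 0.035 0 0 0 -1; 0 0.001 0.07 0 0 0 -1; 0 0.001 0.095 0 0 0 -1; 0 0.001 0.115 0 0 0 -1; 0 0.001 0.125 0 0 0 -1; 0 0.001 0.125 0 0 0 -1; 0 0.001 0.125 0 0 0 0.2; 0 0.001 0.125 0 0 0 0.2; 0 0.001 0.125 0 0 0 0.2; 0 0.001 0.125 0 0 0 0.2; 0 0.001 0.125 0 0 0 0.2; 0 0.001 0.125 0 0 0 0.2; 0 0.001 0.125 0 0 0 0.2", force=40)

```text
t: 15.13
eef_pos: [0.4753, -0.0896, 0.0335]
tcp_rot: [0.001, 0.725, 0.689, 0.001]
force: [1.1, 3.0, 7.2]
opening: 0.0565
grasp_force: 43.0
```

```bash
python3 g.py .4898 -.2834 .1 -2.9
```

```text
[-0.1929  0.0243 -0.0664] az 0.0
t 15.1333 p [ 0.4753 -0.0896  0.0335] psi -2.87 z [ 0.003  0.    -1.   ] q [-0.19  0.32 -0.45  0.79  0.    1.43] 0.056456948576808934 43.017611503601074
```

Gripped. I lift 70 mm, carry it across and lower it until just above the bay floor.

>>> send_rows(targets="0 0 -0.01 0 0 0 0.2; 0 0 -0.03 0 0 0 0.2; 0 0 -0.055 0 0 0 0.2; 0 0 -0.068 0 0 0 0.2; 0 0 -0.07 0 0 0 0.2; -0.01 0.001 -0.07 0 0 0 0.2; -0.03 0.004 -0.07 0 0 0 0.2; -0.06 0.008 -0.07 0 0 0 0.2; -0.09 0.011 -0.07 0 0 0 0.2; -0.12 0.015 -0.07 0 0 0 0.2; -0.15 0.019 -0.07 0 0 0 0.2; -0.175 0.022 -0.07 0 0 0 0.2; -0.19 0.024 -0.07 0 0 0 0.2; -0.193 0.0245 -0.07 0 0 0 0.2; -0.193 0.0245 -0.07 0 0 0 0.2; -0.193 0.0245 -0.07 0 0 0 0.2")

```text
t: 16.47
eef_pos: [0.4883, -0.2828, 0.1016]
tcp_rot: [-0.001, 0.725, 0.689, -0.0]
force: [0.4, 0.3, -2.1]
opening: 0.056
grasp_force: 43.0
```

```bash
python3 g.py .4898 -.2834 .040 -2.9
```

```text
[-0.0005  0.0016  0.0616] az 0.0
t 16.4667 p [ 0.4883 -0.2828  0.1016] psi -2.89 z [-0.001  0.001 -1.   ] q [-0.53  0.38 -0.16  1.04  0.    1.1 ] 0.055976373018545994 42.96167492866516
```

>>> send_rows(targets="0 0.001 0.02 0 0 0 0.2; 0 0.001 0.038 0 0 0 0.2; 0 0.001 0.05 0 0 0 0.2; 0 0.001 0.057 0 0 0 0.2; 0 0.001 0.061 0 0 0 0.2; 0 0.001 0.062 0 0 0 0.2; 0 0.001 0.062 0 0 0 0.2; 0 0.001 0.062 0 0 0 0.2")

```text
t: 17.13
eef_pos: [0.4904, -0.2837, 0.0411]
tcp_rot: [0.001, 0.725, 0.689, 0.0]
force: [-0.3, 0.1, -1.8]
opening: 0.0566
grasp_force: 43.0
```

>>> send_rows(targets="0 0 0 0 0 0 -0.9; 0 0 0 0 0 0 -0.9; 0 0 0 0 0 0 -0.9; 0 0 0 0 0 0 -0.9; 0 0 0 0 0 0 -0.9; 0 0 -0.01 0 0 0 -0.9; 0 0 -0.03 0 0 0 -0.9; 0 0 -0.06 0 0 0 -0.9; 0 0 -0.09 0 0 0 -0.9; 0 0 -0.11 0 0 0 -0.9; 0 0 -0.12 0 0 0 -0.9; 0 0 -0.12 0 0 0 -0.9")

```text
t: 18.13
eef_pos: [0.491, -0.2843, 0.1631]
tcp_rot: [0.002, 0.725, 0.689, 0.001]
force: [-0.5, -0.7, 0.1]
opening: 0.0813
grasp_force: 0.0
```

```bash
python3 g.py .471 .0468 .16 -2.9
```

```text
[ 0.3297 -0.0367  0.0022] az 0.0
t 18.1333 p [ 0.491  -0.2843  0.1631] psi -2.88 z [ 0.004 -0.002 -1.   ] q [-0.52  0.34 -0.05  1.18 -0.    1.1 ] 0.08133419056262862 0.0
```

>>> send_rows(targets="0.01 -0.001 0 0 0 0 -1; 0.035 -0.004 0 0 0 0 -1; 0.07 -0.008 0 0 0 0 -1; 0.11 -0.012 0 0 0 0 -1; 0.15 -0.017 0 0 0 0 -1; 0.19 -0.021 0 0 0 0 -1; 0.23 -0.026 0 0 0 0 -1; 0.265 -0.03 0 0 0 0 -1; 0.295 -0.033 0 0 0 0 -1; 0.317 -0.035 0 0 0 0 -1; 0.33 -0.037 0 0 0 0 -1; 0.33 -0.037 0 0 0 0 -1; 0.33 -0.037 0 0 0 0 -1; 0.33 -0.037 0 0 0 0 -1")

```text
t: 19.3
eef_pos: [0.4688, 0.0475, 0.1593]
tcp_rot: [-0.0, 0.725, 0.689, -0.001]
force: [-0.6, 0.3, 0.5]
opening: 0.085
grasp_force: 0.0
```

```bash
python3 g.py .471 .0468 .03 -2.9; python3 - <<'E'
from h import *
for c in ["top","scene"]:
    P,I=cloud(c)
    print(top(P,(.49,-.283),.077)); print(top(P,(.471,.047),.072)); 
E
```

```text
[-0.0005  0.0025  0.1293] az 0.0
t 19.3 p [0.4688 0.0475 0.1593] psi -2.87 z [-0.002 -0.001 -1.   ] q [ 0.1   0.19 -0.27  1.11 -0.    1.72] 0.08500247880298274 0.0
(326, array([ 0.4899, -0.2813,  0.0742]), array([ 0.4912, -0.2801]), 0.0296)
None
(420, array([ 0.4908, -0.2872,  0.0757]), array([ 0.4916, -0.2852]), 0.0299)
(243, array([0.4717, 0.0434, 0.0702]), array([0.4734, 0.0433]), 0.0303)
```

Tin 2 is standing in its bay. Now tin 1.

>>> send_rows(targets="0 0.001 0.035 0 0 0 -1; 0 0.001 0.07 0 0 0 -1; 0 0.001 0.095 0 0 0 -1; 0 0.001 0.115 0 0 0 -1; 0 0.001 0.126 0 0 0 -1; 0 0.001 0.126 0 0 0 -1; 0 0.001 0.126 0 0 0 0.2; 0 0.001 0.126 0 0 0 0.2; 0 0.001 0.126 0 0 0 0.2; 0 0.001 0.126 0 0 0 0.2; 0 0.001 0.126 0 0 0 0.2; 0 0.001 0.126 0 0 0 0.2; 0 0.001 0.126 0 0 0 0.2")

```text
t: 20.48
eef_pos: [0.4713, 0.0475, 0.0355]
tcp_rot: [0.001, 0.725, 0.689, 0.001]
force: [-2.0, -2.1, 7.1]
opening: 0.0565
grasp_force: 43.0
```

```bash
python3 g.py .4942 -.1976 .1 -2.9
```

```text
[-0.2436  0.0354 -0.0644] az 0.0
t 20.4833 p [0.4713 0.0475 0.0355] psi -2.89 z [ 0.002 -0.001 -1.   ] q [ 0.1   0.31 -0.47  0.79 -0.    1.72] 0.05648114312308698 43.0062210559845
```

>>> send_rows(targets="0 0 -0.01 0 0 0 0.2; 0 0 -0.03 0 0 0 0.2; 0 0 -0.055 0 0 0 0.2; 0 0 -0.068 0 0 0 0.2; 0 0 -0.07 0 0 0 0.2; -0.01 0.001 -0.07 0 0 0 0.2; -0.03 0.004 -0.07 0 0 0 0.2; -0.06 0.009 -0.07 0 0 0 0.2; -0.09 0.013 -0.07 0 0 0 0.2; -0.12 0.017 -0.07 0 0 0 0.2; -0.15 0.022 -0.07 0 0 0 0.2; -0.18 0.026 -0.07 0 0 0 0.2; -0.21 0.031 -0.07 0 0 0 0.2; -0.23 0.034 -0.07 0 0 0 0.2; -0.241 0.035 -0.07 0 0 0 0.2; -0.2435 0.0355 -0.07 0 0 0 0.2; -0.2435 0.0355 -0.07 0 0 0 0.2; -0.2435 0.0355 -0.07 0 0 0 0.2")

```text
t: 21.98
eef_pos: [0.4932, -0.1964, 0.1038]
tcp_rot: [-0.001, 0.725, 0.689, -0.0]
force: [0.2, 0.7, -1.9]
opening: 0.0562
grasp_force: 43.3
```

```bash
python3 g.py .4942 -.1976 .042 -2.9
```

```text
[-0.0012  0.0012  0.0618] az 0.0
t 21.9833 p [ 0.4932 -0.1964  0.1038] psi -2.87 z [-0.001  0.001 -1.   ] q [-0.38  0.32 -0.23  1.01  0.    1.24] 0.05621300387634654 43.27251434326172
```

>>> send_rows(targets="-0.001 0.001 0.02 0 0 0 0.2; -0.001 0.001 0.038 0 0 0 0.2; -0.001 0.001 0.05 0 0 0 0.2; -0.001 0.001 0.057 0 0 0 0.2; -0.001 0.001 0.061 0 0 0 0.2; -0.001 0.001 0.062 0 0 0 0.2; -0.001 0.001 0.062 0 0 0 0.2; -0.001 0.001 0.062 0 0 0 0.2")

```text
t: 22.65
eef_pos: [0.4952, -0.1982, 0.043]
tcp_rot: [0.0, 0.725, 0.689, 0.0]
force: [0.7, -0.2, -2.6]
opening: 0.0565
grasp_force: 43.3
```

>>> send_rows(targets="0 0 0 0 0 0 -0.9; 0 0 0 0 0 0 -0.9; 0 0 0 0 0 0 -0.9; 0 0 0 0 0 0 -0.9; 0 0 0 0 0 0 -0.9; 0 0 -0.01 0 0 0 -0.9; 0 0 -0.03 0 0 0 -0.9; 0 0 -0.06 0 0 0 -0.9; 0 0 -0.09 0 0 0 -0.9; 0 0 -0.12 0 0 0 -0.7; 0 0 -0.15 0 0 0 -0.5; 0 0 -0.16 0 0 0 -0.5; 0 0 -0.16 0 0 0 -0.5")

```text
t: 23.73
eef_pos: [0.4961, -0.1989, 0.2058]
tcp_rot: [0.003, 0.725, 0.689, 0.001]
force: [0.7, 1.1, -0.7]
opening: 0.0637
grasp_force: 0.0
```

```bash
python3 g.py .5165 .1745 .19 -2.9; python3 - <<'E'
from h import *
for c in ["top","scene"]:
    P,I=cloud(c)
    print(top(P,(.494,-.197),.077)); print(top(P,(.5165,.1745),.085)); 
E
```

```text
[0.374  0.0015 0.0151] az 0.0
t 23.7333 p [ 0.4961 -0.1989  0.2058] psi -2.88 z [ 0.005 -0.002 -1.   ] q [-0.38  0.26 -0.05  1.26 -0.    1.24] 0.06367675636248425 0.0
(317, array([ 0.4946, -0.1964,  0.0742]), array([ 0.4943, -0.1964]), 0.0289)
(106, array([0.5166, 0.1787, 0.0846]), array([0.5172, 0.1792]), 0.017)
(362, array([ 0.4952, -0.2024,  0.0757]), array([ 0.4966, -0.2012]), 0.0296)
(75, array([0.5157, 0.169 , 0.0849]), array([0.5182, 0.1714]), 0.0166)
```

>>> send_rows(targets="0.01 0 0 0 0 0 -0.5; 0.035 0 0 0 0 0 -0.5; 0.07 0 0 0 0 0 -0.5; 0.11 0 0 0 0 0 -0.5; 0.15 0 0 0 0 0 -0.5; 0.19 0 0 0 0 0 -0.5; 0.23 0 0 0 0 0 -0.5; 0.27 0.001 0.005 0 0 0 -0.5; 0.305 0.001 0.01 0 0 0 -0.5; 0.335 0.001 0.015 0 0 0 -0.5; 0.36 0.0015 0.015 0 0 0 -0.5; 0.374 0.002 0.015 0 0 0 -0.5; 0.374 0.002 0.015 0 0 0 -0.5; 0.374 0.002 0.015 0 0 0 -0.5; 0.374 0.002 0.015 0 0 0 -0.5")

```text
t: 25.08
eef_pos: [0.515, 0.1743, 0.1868]
tcp_rot: [-0.0, 0.725, 0.689, -0.001]
force: [0.8, 0.2, 0.0]
opening: 0.0641
grasp_force: 0.0
```

```bash
python3 g.py .517 .175 .028 -2.9; python3 - <<'E'
from h import *
cv2.imwrite("pics/s5.png",cv2.resize(grab_frame("scene")["img"][110:230,220:370,::-1],None,fx=5,fy=5,interpolation=3))
E
```

```text
[0.0009 0.0021 0.1588] az -0.0
t 25.0833 p [0.515  0.1743 0.1868] psi -2.9 z [-0.001 -0.001 -1.   ] q [ 0.33  0.29 -0.06  1.22 -0.    1.95] 0.06406081926340164 0.0
```

View pics/s5.png

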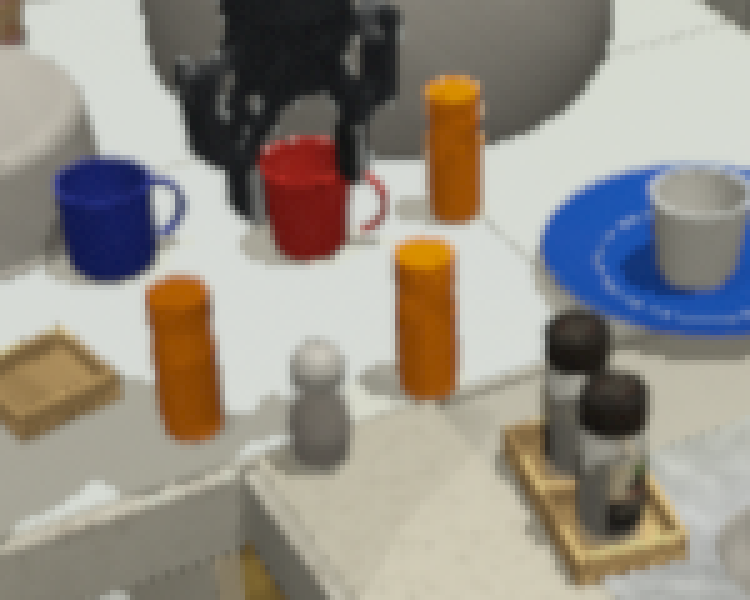

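The shaker at (318,400) has a waist above mid-height, so I grip it low.

>>> send_rows(targets="0.0005 0.001 0.035 0 0 0 -0.5; 0.0005 0.001 0.07 0 0 0 -0.5; 0.0005 0.001 0.105 0 0 0 -0.5; 0.0005 0.001 0.135 0 0 0 -0.5; 0.0005 0.001 0.153 0 0 0 -0.5; 0.0005 0.001 0.163 0 0 0 -0.5; 0.0005 0.001 0.163 0 0 0 -0.5; 0.0005 0.001 0.163 0 0 0 0.5; 0.0005 0.001 0.163 0 0 0 0.5; 0.0005 0.001 0.163 0 0 0 0.5; 0.0005 0.001 0.163 0 0 0 0.5; 0.0005 0.001 0.163 0 0 0 0.5; 0.0005 0.001 0.163 0 0 0 0.5")

```text
t: 26.22
eef_pos: [0.5177, 0.1757, 0.0261]
tcp_rot: [0.001, 0.725, 0.689, 0.001]
force: [-1.2, -1.8, 7.1]
opening: 0.0397
grasp_force: 40.7
```

```bash
python3 g.py .4307 .3605 .165 -2.9
```

```text
[ 0.1802 -0.0958 -0.1391] az 0.0
t 26.2167 p [0.5177 0.1757 0.0261] psi -2.89 z [ 0.003  0.    -1.   ] q [ 0.33  0.42 -0.31  0.84 -0.    1.95] 0.03968392731378139 40.666229312773794
```

>>> send_rows(targets="0 0 -0.01 0 0 0 0.5; 0 0 -0.03 0 0 0 0.5; 0 0 -0.06 0 0 0 0.5; 0 0 -0.09 0 0 0 0.5; 0 0 -0.12 0 0 0 0.5; 0 0 -0.138 0 0 0 0.5; 0 0 -0.14 0 0 0 0.5; 0.01 -0.005 -0.14 0 0 0 0.5; 0.03 -0.016 -0.14 0 0 0 0.5; 0.055 -0.029 -0.14 0 0 0 0.5; 0.08 -0.043 -0.14 0 0 0 0.5; 0.105 -0.056 -0.14 0 0 0 0.5; 0.13 -0.069 -0.14 0 0 0 0.5; 0.155 -0.082 -0.14 0 0 0 0.5; 0.172 -0.092 -0.14 0 0 0 0.5; 0.18 -0.0955 -0.14 0 0 0 0.5; 0.18 -0.0955 -0.14 0 0 0 0.5; 0.18 -0.0955 -0.14 0 0 0 0.5")

```text
t: 27.72
eef_pos: [0.4297, 0.36, 0.1636]
tcp_rot: [0.0, 0.724, 0.689, -0.001]
force: [0.2, 0.8, -1.0]
opening: 0.0392
grasp_force: 40.8
```

```bash
python3 g.py .4307 .3605 .033 -2.9; python3 - <<'E'
from h import *
cv2.imwrite("pics/s6.png",cv2.resize(grab_frame("scene")["img"][110:230,200:350,::-1],None,fx=5,fy=5,interpolation=3))
E
```

```text
[0.0008 0.0011 0.1306] az 0.1
t 27.7167 p [0.4297 0.36   0.1636] psi -2.82 z [-0.001 -0.001 -1.   ] q [ 0.7   0.33 -0.06  1.18 -0.    2.32] 0.03919599043899966 40.76587515184656
```

View pics/s6.png

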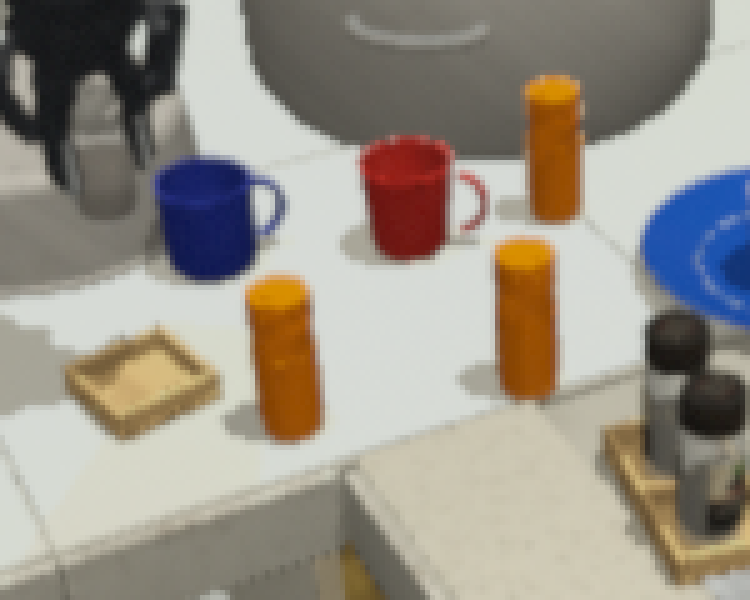

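The shaker hangs upright in the fingers at (100,170), above the stand at (140,385). Lowering it.

>>> send_rows(targets="0.0005 0.0005 0.03 0 0 0 0.5; 0.0005 0.0005 0.065 0 0 0 0.5; 0.0005 0.0005 0.09 0 0 0 0.5; 0.0005 0.0005 0.11 0 0 0 0.5; 0.0005 0.0005 0.12 0 0 0 0.5; 0.0005 0.0005 0.126 0 0 0 0.5; 0.0005 0.0005 0.13 0 0 0 0.5; 0.0005 0.0005 0.131 0 0 0 0.5; 0.0005 0.0005 0.131 0 0 0 0.5; 0.0005 0.0005 0.131 0 0 0 0.5")

```text
t: 28.6
eef_pos: [0.4313, 0.361, 0.0343]
tcp_rot: [0.0, 0.725, 0.689, 0.001]
force: [-1.1, -0.9, -1.5]
opening: 0.0396
grasp_force: 40.8
```

>>> send_rows(targets="0 0 0 0 0 0 -0.5; 0 0 0 0 0 0 -0.5; 0 0 0 0 0 0 -0.5; 0 0 0 0 0 0 -0.5; 0 0 0 0 0 0 -0.5; 0 0 -0.01 0 0 0 -0.5; 0 0 -0.03 0 0 0 -0.5; 0 0 -0.06 0 0 0 -0.5; 0 0 -0.1 0 0 0 -0.5; 0 0 -0.14 0 0 0 -0.5; 0 0 -0.17 0 0 0 -0.5; 0 0 -0.19 0 0 0 -0.5; 0 0 -0.2 0 0 0 -0.5; 0 0 -0.2 0 0 0 -0.5")

```text
t: 29.77
eef_pos: [0.4314, 0.3612, 0.2359]
tcp_rot: [0.0, 0.725, 0.689, 0.002]
force: [-0.2, 0.3, -0.4]
opening: 0.0644
grasp_force: 0.0
```

```bash
python3 - <<'E'
from h import *
P,I=cloud("scene")
for n,xy,h in [("jar",(.5934,0),.111),("jar",(.6216,.057),.111),("tin",(.494,-.197),.078),("tin",(.49,-.283),.078),("salt",(.431,.36),.091)]: print(n,top(P,xy,h))
print([np.round(r["at"],3) for l in ("red_mug","blue_mug") for r in nets.recognise("scene",l)[:1]])
cv2.imwrite("pics/s7.png",cv2.resize(grab_frame("scene")["img"][110:310,190:440,::-1],None,fx=3,fy=3,interpolation=3))
E
```

```text
jar (124, array([ 0.5911, -0.0064,  0.1111]), array([ 0.5944, -0.0035]), 0.0213)
jar (113, array([0.6208, 0.051 , 0.1112]), array([0.6227, 0.0535]), 0.0223)
tin (354, array([ 0.4958, -0.2022,  0.0758]), array([ 0.4966, -0.201 ]), 0.0298)
tin (413, array([ 0.491 , -0.2872,  0.0758]), array([ 0.4923, -0.286 ]), 0.0299)
salt (68, array([0.4295, 0.3534, 0.0903]), array([0.4306, 0.3564]), 0.0173)
[array([0.676, 0.366, 0.048]), array([0.555, 0.445, 0.045])]
```

View pics/s7.png

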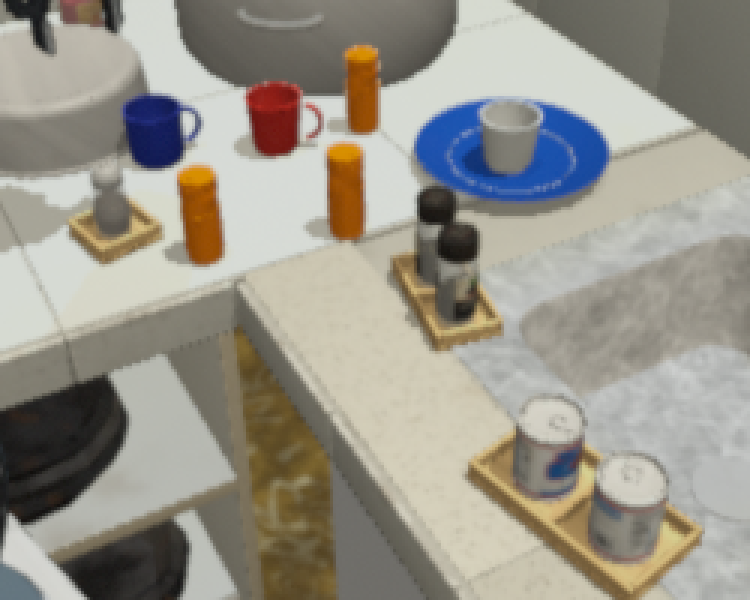

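The picture shows the shaker at (110,205) upright in its stand, the jars at (435,235) and (458,270) in their bays, and the tins at (548,445) and (630,505) in theirs. The mugs and the orange look-alikes have not moved.

```bash
python3 -c "
from plant import manip
print(manip.finish_job())"
```

```text
the job is handed in; nothing more can be done
None
```

Both spice jars, both tins and the salt shaker stand upright in their tray bays in the final camera check. The mugs were left where they were, and the job was handed in at about 30 s.

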